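# Tip the tube rack onto its flat side and set it against the block heater

## Robot

A 7-joint arm with a two-finger parallel gripper is mounted at the origin on the work surface. World frame = base frame: x ahead of the robot, y to its left, z up, the work surface at z = 0. Lengths are in m, angles in rad, forces in N, time in s.
With the tool pointing down it reaches from about 0.35 to 0.9 m from the base axis. Payload 8.1 kg.
Tool frame: the origin (TCP) lies on the centre line of the jaws, within the pads' length; the fingertips stand 17 mm ahead of it and the grasp point (between the pads) lies 2 mm behind it; z points along the fingers, y is the direction in which the jaws open and shut (so a half turn about z gives the same grasp; the last joint's range is limited). The gripper opens to 92 mm and grips with 3 to 60 N. Pads are 19 mm wide; open, the fingers measure 130 mm over their backs; the gripper's body (75 mm by 190 mm) begins 47 mm behind the grasp point.
Start: joints at [-1.39, 0.434, 0.025, 1.573, -0.012, 1.134, -0.075], TCP at [0.175, 0.6, 0.244] pointing down, gripper open.
Joint ranges: [-2.62, 2.62], [-0.44, 2.09], [-1.27, 1.32], [0.08, 2.57], [-1.32, 4.46], [0.12, 2], [-2.74, 2.74]. Speed limits (rad/s): [2.22, 2.22, 3.01, 3.01, 3.14, 3.14, 3.14].

## Interface

Orientations are given as a rotation vector (axis times angle).
In Python, from cell import arm, imaging, job gives the robot as it stands.
- The arm moves only by the tool jog_arm, never from a script. Its argument "moves" is a list of rows, each an object with "fingers": the closure, from -1 (fully open) to 1 (shut); "xyz": the shift along the tool's x, y, z in cm, a list of three; "angular": the turn, a rotation vector about the tool's x, y, z in rad, a list of three. In form: [{"fingers": fingers, "xyz": [dx, dy, dz], "angular": [ax, ay, az]}, ...]. A call has 1 to 12 rows; each row is the pose to reach, as a shift and turn from the pose commanded when the call began, along the tool's axes at that moment; what a row does not reach only later rows make up. A row lasts 1/8 s, in which the tool goes at most 62.5 mm and 10.7 degrees, less where a joint would pass 70% of its speed; a pose out of reach is approached as far as the arm can. A call with a gripper value outside its range is refused whole. The fingers move at their own pace and stop on an object; "grip_force" is the grip in N (left out, the last holds). Time passes only in rows, so rows that repeat a pose let the fingers close. It gives the time, the measured TCP pose, the force and the opening at its end, in the units of the state.
- arm.observe(): the state, without advancing time (a new reading comes with each control period).
- imaging.get_image(name): name is "side" or "top" or "wrist"; returns the picture (384x512x3 uint8, red, green, blue); there is no depth.
- imaging.camera_params(name): a dict with "fx", "fy", "cx", "cy" (pixels), "rvec" (rotation vector, rad) and "tvec" (3), from world to camera coordinates, as OpenCV has them; the wrist camera has in their place "hand_eye" (4x4, takes a point from camera to tool coordinates, whose origin is the TCP and whose axes are the flange's). Camera axes: x right, y down, z forward; pixel columns grow to the right and rows downward; lengths in m; the calibration is good to about 2 mm. The wrist camera is an equidistant fisheye: a pixel r from the principal point sees the ray r / f radians off the axis. A picture is of the moment at which its call begins: read the wrist's pose just before it. camera_params takes no time and is no camera call.
- job.sign_off(): hands the job in, once; it reports no verdict.
The state is a dict: "clock": time; "joints": joint angles; "dq": joint speeds; "joint_efforts": joint torques, N m; "position": TCP position; "ee_rot": TCP orientation; "force": force on the tool from outside, world axes, zero at the start; "ft_torque": the same for the moment, N m; "width": opening from 0.0 (shut) to 1.0 (fully open).
Only numpy, scipy, OpenCV 4.12 (cv2) and the standard library are available. Lean on these libraries where they do the work, as an engineer would, in place of code of your own. Each camera call takes 0.05 s, during which the arm holds its last target. There are 200 camera calls.

## Task

Get the yellow four-way tube rack ready for microtubes: by pushing with your fingertips, tip it over so that it lies flat with its microtube side (32 holes of 11 mm, blue tape along its edges) up, and slide it across the bench until a long side sits flush against the near side wall of the white block heater, with well over half of its length beside the heater. Only push the rack from outside: do not take it between the fingers, pick it up or stand it on end, and leave the bottle, the flask and the timer where they are. Finish with the hand clear of everything.

Things in the scene. Friction and masses are not known exactly. Their poses are not given: they have to be found in the camera images.
- rack: Yellow hollow plastic four-way tube rack, loose, empty, about 200 g, 172 x 52 x 97 mm, 3 mm walls. Origin at its centre. Own x along the 172 mm; own y across the 52 mm, +y out of the microtube side; own z along the 97 mm, out of the side with four 30 mm holes, which is up at the start: it stands 97 mm tall. Lying flat it is 52 mm tall, origin 26 mm above the bench.
- rack_micro (a point): Centre of the rack's microtube side (own +y, 172 x 97 mm, 32 holes of 11 mm). Blue tape is folded over both long edges of this side only: from above a 10 mm blue strip shows along it. At the start it looks to the robot's left (world +y), turned up to 20 degrees. The opposite side has 32 holes of 8 mm.
- rack_foot (a point): Middle of the long lower edge of the rack on the side away from the microtube side (own y -26, z -48.5 mm). Pushed high on the microtube side, the rack tips about this edge, passes its balance at 28 degrees, then falls flat by itself, microtube side up. Pushed below about half its height it slides.
- heater: White block heater fixed to the bench, 250 mm deep (own x; control panel on -x, towards the robot), 200 mm wide (own y), 85 mm tall, 109 mm with its drilled aluminium blocks. Origin at the centre of its underside. Left and right sides: plain upright walls at own y +100 and -100 mm, 8 to 85 mm above the bench. Stands left or right of the rack, turned up to 9 degrees.
- centrifuge: Blue mini centrifuge with a clear dome lid, fixed to the bench, 150 mm across, 118 mm tall, on the other side of the rack from the heater. Origin at the centre of its underside.
- bottle: Bystander: 250 ml clear glass bottle, orange cap, 70 mm across, 139 mm tall, loose, beyond the rack. Origin at the centre of its underside, own z up.
- flask: Bystander: clear conical flask, 83 mm across at the foot, 124 mm tall, loose, beyond the rack. Origin at the centre of its underside, own z up.
- timer: Bystander: white bench timer, 50 x 70 mm, 22 mm tall, loose, lying flat beyond the rack. Origin at the centre of its underside.
Things that resemble listed ones, but are neither listed nor needed, are in the scene too. What is meant by the rack is not green, and is the smaller of those in its own colour.

How it is judged:
By the outcome, as a careful person would: the job done as asked, in the order asked, and still so for the second after the job is handed in, with the robot touching nothing.
It also fails if it takes over 58 s, if anything falls off the work surface, if the arm or the gripper's body presses on something with over 40 N, if the wrist force passes 120 N, or if a joint passes its speed limit or range.

## Working session

There is one attempt and no reset: what is moved stays moved. The work goes in short steps, Python scripts to look and compute and a tool call to move; the robot and the scene stay as the last step left them, time stands still between calls to the robot, and variables do not carry over. Pictures are saved under pics/ and viewed, about 8 in all and at most 12, crops included, and the job is handed in when it is done.

Besides the shell and the picture viewer there is one more tool, called after "Emit:" by a JSON object that holds its "api" and its "payload". jog_arm: Moves the arm, as the interface text tells. Its arguments: {"type":"object","properties":{"moves":{"type":"array"},"grip_force":{"type":"number"}},"required":["moves"]}

```bash
mkdir -p pics; ls; python3 - <<'E'
from cell import arm, imaging, job
import cv2,numpy as np
for n in("top","side"):
    im=imaging.get_image(n); cv2.imwrite(f"pics/{n}0.png",im[:,:,::-1])
    p=imaging.camera_params(n);print(n,p)
    R=cv2.Rodrigues(np.array(p["rvec"]))[0];print(-R.T@np.array(p["tvec"]))
print(imaging.camera_params("wrist"));print(arm.observe())
E
```

```text
pics
top {'fx': 404.2621321692494, 'fy': 404.2621321692494, 'cx': 260.10397306806885, 'cy': 188.2083871983364, 'rvec': array([ 2.19000343, -2.13000189,  0.1379122 ]), 'tvec': array([-0.0122721 ,  0.54837826,  1.03415819])}
[0.41763028 0.00616386 1.09357187]
side {'fx': 427.2521495331695, 'fy': 427.2521495331695, 'cx': 253.4636131131713, 'cy': 197.16398809102213, 'rvec': array([ 2.42144983, -0.428009  ,  0.14166882]), 'tvec': array([-0.53547566,  0.18338986,  1.10693911])}
[ 0.32061536 -0.71245897  0.967103  ]
{'fx': 297.3186396354542, 'fy': 297.3186396354542, 'cx': 253.8723297027697, 'cy': 188.29016664308327, 'hand_eye': array([[-9.74834829e-05, -9.55733177e-01, -2.94234745e-01,
         8.00093855e-02],
       [ 9.99999596e-01, -3.56038186e-04,  8.25171289e-04,
        -8.01880818e-04],
       [-8.93402383e-04, -2.94234545e-01,  9.55732826e-01,
        -1.40183812e-01],
       [ 0.00000000e+00,  0.00000000e+00,  0.00000000e+00,
         1.00000000e+00]])}
{'clock': 0.1, 'joints': array([-1.38961394,  0.43513871,  0.024968  ,  1.57396465, -0.01156296,
        1.1340005 , -0.07511417]), 'dq': array([ 0.00192348, -0.00072077, -0.00024799, -0.00077315, -0.00021232,
        0.00054381, -0.00043213]), 'joint_efforts': array([ 2.68257223e-03, -6.69132757e+01,  9.88155194e-01, -3.15145004e+01,
       -6.04235474e-02,  3.74114478e-02,  4.07876007e-05]), 'position': array([0.17493262, 0.5995892 , 0.24304848]), 'ee_rot': array([-4.44361606e-01, -3.10996855e+00,  2.14667211e-03]), 'force': array([-0.0205059 , -0.19324635, -0.68592701]), 'ft_torque': array([-0.0520225 ,  0.04223502,  0.0069106 ]), 'width': 1.0015924131255713}
```

View pics/top0.png

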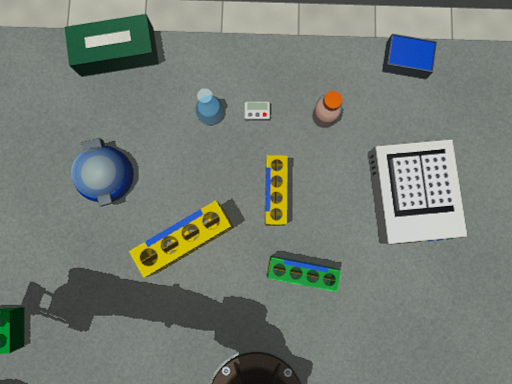

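View pics/side0.png

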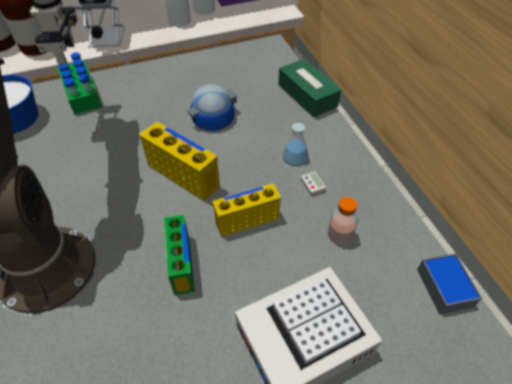

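Top view: small yellow rack centred at (277,190) with its blue strip to the left. The heater is at right, top corners ≈(375,147),(453,140),(466,236),(388,243). A bigger yellow rack is at (180,240), a green decoy at (304,272), and the bottle, timer and flask are beyond the rack.

```bash
cat > h.py <<'E'
from cell import arm, imaging, job
import cv2,numpy as np
from scipy.spatial.transform import Rotation as Ro
def cast(n,uv,z):
    p=imaging.camera_params(n);R=cv2.Rodrigues(np.array(p["rvec"]))[0];t=np.array(p["tvec"])
    uv=np.atleast_2d(np.array(uv,float));d=np.c_[(uv[:,0]-p["cx"])/p["fx"],(uv[:,1]-p["cy"])/p["fy"],np.ones(len(uv))]@R
    c=-R.T@t
    return (c+d*((z-c[2])/d[:,2])[:,None])
def blobs(im,lo,hi,amin=60):
    m=cv2.inRange(cv2.cvtColor(im,cv2.COLOR_RGB2HSV),lo,hi)
    m=cv2.morphologyEx(m,cv2.MORPH_CLOSE,np.ones((3,3)))
    return [c for c in cv2.findContours(m,cv2.RETR_EXTERNAL,cv2.CHAIN_APPROX_NONE)[0] if cv2.contourArea(c)>amin]
def rect(n,c,z):
    w=cast(n,c.reshape(-1,2),z)[:,:2].astype(np.float32)
    r=cv2.minAreaRect(w);return np.round(r[0],4),np.round(r[1],4),round(r[2],1),np.round(cv2.boxPoints(r),3).tolist()
E
python3 - <<'E'
from h import *
im=cv2.imread("pics/top0.png")[:,:,::-1].copy()
np.set_printoptions(suppress=True)
print("yellow");[print(rect("top",c,.097)) for c in blobs(im,(20,120,60),(35,255,255))]
print("blue");[print(rect("top",c,.097)) for c in blobs(im,(105,150,60),(125,255,255))]
print("green");[print(rect("top",c,.097)) for c in blobs(im,(45,120,40),(80,255,255))]
print("white");[print(rect("top",c,.085)) for c in blobs(im,(0,0,190),(180,40,255),150)]
print("orange cap");[print(rect("top",c,.135)) for c in blobs(im,(3,150,120),(15,255,255),30)]
big=cv2.resize(im[130:250,230:480],None,fx=3.2,fy=3.2,interpolation=cv2.INTER_CUBIC);cv2.imwrite("pics/crop0.png",big[:,:,::-1])
E
```

```text
yellow
(array([0.4104, 0.1925]), array([0.0803, 0.2488]), 32.2, [[0.3100000023841858, 0.2759999930858612], [0.4429999887943268, 0.06599999964237213], [0.5109999775886536, 0.10899999737739563], [0.3779999911785126, 0.3190000057220459]])
(array([ 0.5394, -0.0372]), array([0.1734, 0.0541]), 0.5, [[0.4519999921321869, -0.010999999940395355], [0.453000009059906, -0.06499999761581421], [0.6259999871253967, -0.06400000303983688], [0.6259999871253967, -0.008999999612569809]])
blue
(array([ 0.3555, -0.112 ]), array([0.1076, 0.0121]), 81.1, [[0.3409999907016754, -0.164000004529953], [0.3529999852180481, -0.16599999368190765], [0.3700000047683716, -0.05999999865889549], [0.3580000102519989, -0.057999998331069946]])
(array([0.4377, 0.2121]), array([0.0142, 0.1533]), 32.3, [[0.39100000262260437, 0.27300000190734863], [0.4729999899864197, 0.14399999380111694], [0.48500001430511475, 0.1509999930858612], [0.40299999713897705, 0.2809999883174896]])
(array([ 0.5396, -0.0165]), array([0.1051, 0.01  ]), 1.5, [[0.4869999885559082, -0.013000000268220901], [0.4869999885559082, -0.023000000044703484], [0.59
[... 1494 characters left out ...]
[0.7461, 0.018 ]), array([0.0399, 0.0594]), 1.7, [[0.7250000238418579, 0.04699999839067459], [0.7269999980926514, -0.012000000104308128], [0.7670000195503235, -0.010999999940395355], [0.7649999856948853, 0.04800000041723251]])
(array([0.9262, 0.4155]), array([0.0275, 0.1147]), 11.8, [[0.9010000228881836, 0.4690000116825104], [0.925000011920929, 0.3569999933242798], [0.9509999752044678, 0.3619999885559082], [0.9279999732971191, 0.4740000069141388]])
orange cap
(array([ 0.7608, -0.1698]), array([0.0439, 0.0412]), 45.1, [[0.7310000061988831, -0.17100000381469727], [0.7599999904632568, -0.20000000298023224], [0.7910000085830688, -0.16899999976158142], [0.7620000243186951, -0.14000000059604645]])
```

View pics/crop0.png

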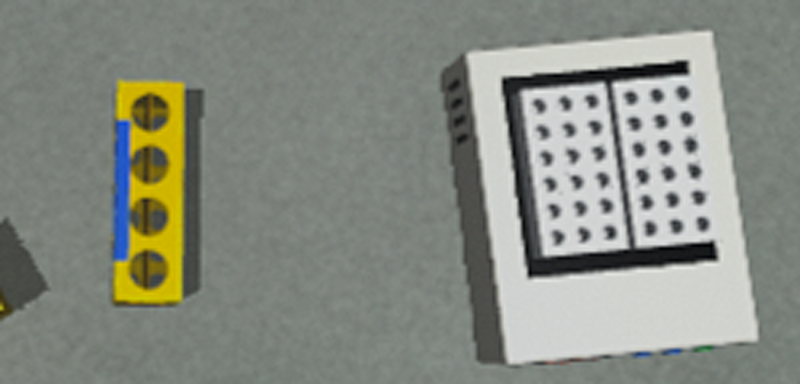

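Rack: centre (0.539,-0.037), yaw ~0.5°, measured 173x54 mm, which fits. Heater yaw is 6.8°, and its near (left) wall runs from about (0.415,-0.318) to (0.66,-0.289). I'll push with both open fingertips, jaw axis along world x, from +y.

```bash
cat >> h.py <<'E'
def plan(x,y,z,yaw):  # yaw of tool y from world x, tool down
    s=arm.observe();R0=Ro.from_rotvec(s["ee_rot"]);a=np.radians(yaw)
    ty=np.array([np.cos(a),np.sin(a),0]);tz=np.array([0,0,-1.]);R1=Ro.from_matrix(np.c_[np.cross(ty,tz),ty,tz])
    print("t",round(s["clock"],2),"pos",s["position"].round(4),"F",s["force"].round(1),"tooly deg",np.degrees(np.arctan2(*R0.as_matrix()[1::-1,1])).round(1))
    print("xyz cm",(R0.inv().apply(np.array([x,y,z])-s["position"])*100).round(2),"ang",(R0.inv()*R1).as_rotvec().round(3))
E
python3 -c "
from h import *
plan(.54,.03,.24,0)"
```

```text
t 0.1 pos [0.1749 0.5996 0.243 ] F [-0.  -0.2 -0.7] tooly deg 73.7
xyz cm [-51.   -44.46   0.37] ang [-1.000e-03  1.000e-03  1.287e+00]
```

Emit:
{"api": "jog_arm", "payload": {"moves": [{"fingers": -1, "xyz": [-51, -44.5, 0.4], "angular": [0, 0, 1.287]}, {"fingers": -1, "xyz": [-51, -44.5, 0.4], "angular": [0, 0, 1.287]}, {"fingers": -1, "xyz": [-51, -44.5, 0.4], "angular": [0, 0, 1.287]}, {"fingers": -1, "xyz": [-51, -44.5, 0.4], "angular": [0, 0, 1.287]}, {"fingers": -1, "xyz": [-51, -44.5, 0.4], "angular": [0, 0, 1.287]}, {"fingers": -1, "xyz": [-51, -44.5, 0.4], "angular": [0, 0, 1.287]}, {"fingers": -1, "xyz": [-51, -44.5, 0.4], "angular": [0, 0, 1.287]}, {"fingers": -1, "xyz": [-51, -44.5, 0.4], "angular": [0, 0, 1.287]}, {"fingers": -1, "xyz": [-51, -44.5, 0.4], "angular": [0, 0, 1.287]}, {"fingers": -1, "xyz": [-51, -44.5, 0.4], "angular": [0, 0, 1.287]}, {"fingers": -1, "xyz": [-51, -44.5, 0.4], "angular": [0, 0, 1.287]}, {"fingers": -1, "xyz": [-51, -44.5, 0.4], "angular": [0, 0, 1.287]}]}}

```text
clock: 1.6
position: [0.5412, 0.0252, 0.2396]
ee_rot: [2.228, 2.212, -0.002]
force: [-0.4, 0.7, -0.1]
width: 1.0
```

```bash
python3 -c "
from h import *
plan(.54,.022,.1,0)"
```

```text
t 1.6 pos [0.5412 0.0252 0.2396] F [-0.4  0.7 -0.1] tooly deg -0.4
xyz cm [-0.29 -0.13 13.96] ang [ 0.001  0.002 -0.007]
```

Emit:
{"api": "jog_arm", "payload": {"moves": [{"fingers": -1, "xyz": [-0.5, 0, 6], "angular": [0, 0, 0]}, {"fingers": -1, "xyz": [-0.5, 0, 11], "angular": [0, 0, 0]}, {"fingers": -1, "xyz": [-0.5, 0, 14], "angular": [0, 0, 0]}, {"fingers": -1, "xyz": [-0.5, 0, 14], "angular": [0, 0, 0]}, {"fingers": -1, "xyz": [-0.5, 0, 14], "angular": [0, 0, 0]}]}}

```text
clock: 2.22
position: [0.5405, 0.0255, 0.1008]
ee_rot: [2.221, 2.222, 0.002]
force: [0.7, 0.1, 0.3]
width: 1.002
```

```bash
python3 -c "
from h import *
plan(.54,.0,.1,0)
cv2.imwrite('pics/s1.png',imaging.get_image('side')[80:300,100:360,::-1].repeat(2,0).repeat(2,1))"
```

```text
t 2.23 pos [0.5405 0.0255 0.1008] F [0.7 0.1 0.3] tooly deg 0.0
xyz cm [-2.55 -0.05  0.08] ang [ 0.001 -0.     0.   ]
```

View pics/s1.png

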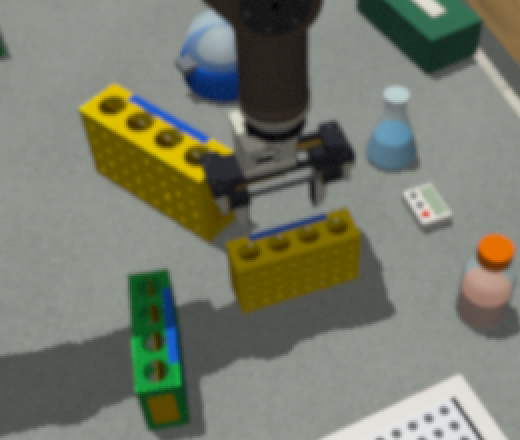

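The open fingers are behind the rack's blue side, near the top and clear of everything. I'll push.

Emit:
{"api": "jog_arm", "payload": {"moves": [{"fingers": -1, "xyz": [-1, 0, 0.1], "angular": [0, 0, 0]}, {"fingers": -1, "xyz": [-2, 0, 0.1], "angular": [0, 0, 0]}, {"fingers": -1, "xyz": [-2.5, 0, 0.1], "angular": [0, 0, 0]}, {"fingers": -1, "xyz": [-3, 0, 0.1], "angular": [0, 0, 0]}, {"fingers": -1, "xyz": [-3.5, 0, 0.1], "angular": [0, 0, 0]}, {"fingers": -1, "xyz": [-4, 0, 0.1], "angular": [0, 0, 0]}, {"fingers": -1, "xyz": [-4.5, 0, 0.1], "angular": [0, 0, 0]}]}}

```text
clock: 3.15
position: [0.54, -0.0203, 0.0987]
ee_rot: [-2.221, -2.221, 0.0]
force: [0.9, 1.5, 1.1]
width: 1.004
```

```bash
python3 -c "
from h import *
plan(.54,-.05,.1,0)
cv2.imwrite('pics/s2.png',imaging.get_image('side')[80:300,100:360,::-1].repeat(2,0).repeat(2,1))"
```

```text
t 3.15 pos [ 0.54   -0.0203  0.0987] F [0.9 1.5 1.1] tooly deg 0.0
xyz cm [-2.97  0.   -0.13] ang [-0.  0.  0.]
```

View pics/s2.png

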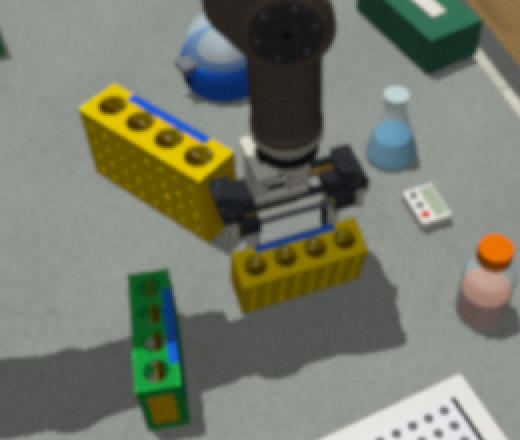

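The foot has stayed put and the top is leaning away, so it's tipping. I'll continue past balance, then dwell.

Emit:
{"api": "jog_arm", "payload": {"moves": [{"fingers": -1, "xyz": [-0.6, 0, 0], "angular": [0, 0, 0]}, {"fingers": -1, "xyz": [-1.2, 0, 0], "angular": [0, 0, 0]}, {"fingers": -1, "xyz": [-1.8, 0, 0], "angular": [0, 0, 0]}, {"fingers": -1, "xyz": [-2.4, 0, 0], "angular": [0, 0, 0]}, {"fingers": -1, "xyz": [-3.0, 0, 0], "angular": [0, 0, 0]}, {"fingers": -1, "xyz": [-3.5, 0, 0], "angular": [0, 0, 0]}, {"fingers": -1, "xyz": [-3.5, 0, 0], "angular": [0, 0, 0]}, {"fingers": -1, "xyz": [-3.5, 0, 0], "angular": [0, 0, 0]}]}}

```text
clock: 4.2
position: [0.54, -0.0548, 0.0987]
ee_rot: [-2.221, -2.221, -0.0]
force: [-0.0, 0.9, -1.1]
width: 1.001
```

```bash
python3 -c "
from h import *
plan(.54,.03,.1,0)
im=np.vstack([imaging.get_image('side')[80:300,100:360],imaging.get_image('top')[130:300,150:410]])
cv2.imwrite('pics/s3.png',cv2.resize(im[:,:,::-1],None,fx=1.5,fy=1.5))"
```

```text
t 4.2 pos [ 0.54   -0.0548  0.0987] F [-0.   0.9 -1.1] tooly deg 0.0
xyz cm [ 8.48  0.   -0.13] ang [-0. -0.  0.]
```

View pics/s3.png

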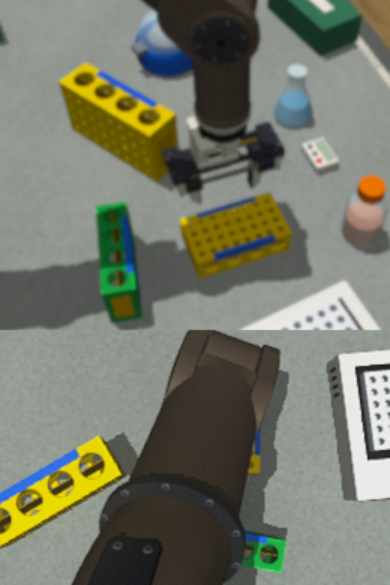

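Rack now lies flat, microtube side up with both blue strips showing. I'll back off and look at the side I'll push on.

Emit:
{"api": "jog_arm", "payload": {"moves": [{"fingers": -1, "xyz": [4, 0, 0], "angular": [0, 0, 0]}, {"fingers": -1, "xyz": [6.5, 0, 0], "angular": [0, 0, 0]}, {"fingers": -1, "xyz": [6.5, 0, 0], "angular": [0, 0, 0]}]}}

```text
clock: 4.68
position: [0.54, 0.0127, 0.0985]
ee_rot: [-2.216, -2.225, -0.001]
force: [-0.3, -0.3, 0.4]
width: 0.998
```

```bash
python3 -c "
from h import *
plan(.54,-.035,.037,0)
im=imaging.get_image('wrist')
cv2.imwrite('pics/w1.png',im[:,:,::-1])"
```

```text
t 4.67 pos [0.54   0.0127 0.0985] F [-0.3 -0.3  0.4] tooly deg 0.2
xyz cm [-4.78 -0.01  6.15] ang [-0.    -0.001  0.004]
```

View pics/w1.png

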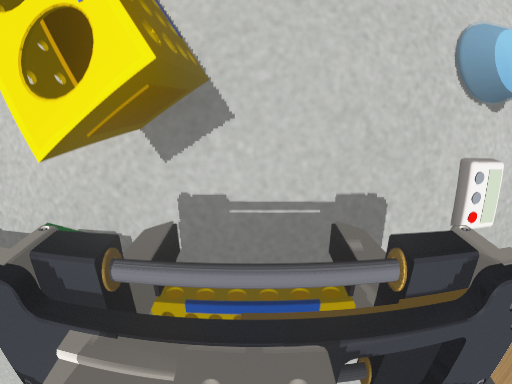

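The wrist view shows a clear gap between the fingers and the rack's long side; the decoy rack is at upper left. Vertical finger bars span the whole side height, so its holes can't catch them. I'll lower and slide toward the heater.

Emit:
{"api": "jog_arm", "payload": {"moves": [{"fingers": -1, "xyz": [-2, 0, 3], "angular": [0, 0, 0]}, {"fingers": -1, "xyz": [-2.5, 0, 6], "angular": [0, 0, 0]}, {"fingers": -1, "xyz": [-3, 0, 6.9], "angular": [0, 0, 0]}, {"fingers": -1, "xyz": [-4, 0, 6.9], "angular": [0, 0, 0]}, {"fingers": -1, "xyz": [-5, 0, 6.9], "angular": [0, 0, 0]}, {"fingers": -1, "xyz": [-6, 0, 6.9], "angular": [0, 0, 0]}, {"fingers": -1, "xyz": [-7, 0, 6.9], "angular": [0, 0, 0]}, {"fingers": -1, "xyz": [-8, 0, 6.9], "angular": [0, 0, 0]}, {"fingers": -1, "xyz": [-9, 0, 6.9], "angular": [0, 0, 0]}, {"fingers": -1, "xyz": [-10, 0, 6.9], "angular": [0, 0, 0.03]}, {"fingers": -1, "xyz": [-11, 0, 6.9], "angular": [0, 0, 0]}, {"fingers": -1, "xyz": [-11, 0, 6.9], "angular": [0, 0, 0]}]}}

```text
clock: 6.22
position: [0.5396, -0.1018, 0.0296]
ee_rot: [2.224, 2.218, -0.001]
force: [0.1, 0.4, 0.2]
width: 1.002
```

```bash
python3 -c "
from h import *
plan(.533,-.185,.029,6.8)
im=imaging.get_image('top');im2=imaging.get_image('side')
for n,i in(('top',im),('side',im2)):
  print(n)
  for c in blobs(i,(105,150,60),(125,255,255),20): print(rect(n,c,.052))
cv2.imwrite('pics/s4.png',cv2.resize(np.vstack([im2[80:384,100:400],im[130:270,150:450]])[:,:,::-1],None,fx=1.3,fy=1.3))"
```

```text
t 6.22 pos [ 0.5396 -0.1018  0.0296] F [0.1 0.4 0.2] tooly deg -0.2
xyz cm [-8.33 -0.64  0.07] ang [-0.     0.001 -0.122]
top
(array([0.4386, 0.2214]), array([0.0149, 0.1602]), 32.3, [[0.3889999985694885, 0.2849999964237213], [0.4749999940395355, 0.15000000596046448], [0.4880000054836273, 0.15800000727176666], [0.4020000100135803, 0.2930000126361847]])
(array([ 0.5045, -0.206 ]), array([0.0338, 0.0078]), 0.1, [[0.4880000054836273, -0.20200000703334808], [0.4880000054836273, -0.20999999344348907], [0.5210000276565552, -0.20999999344348907], [0.5210000276565552, -0.20200000703334808]])
(array([0.5166, 0.452 ]), array([0.059 , 0.0111]), 66.6, [[0.5, 0.4269999861717224], [0.5099999904632568, 0.4230000078678131], [0.5329999923706055, 0.47699999809265137], [0.5230000019073486, 0.48100000619888306]])
(array([0.5817, 0.3707]), array([0.1463, 0.0653]), 12.5, [[0.503000020980835, 0.3869999945163727], [0.5170000195503235, 0.3230000138282776], [0.6600000262260437, 0.35499998927116394], [0.6460000276565552, 0.4180000126361847]])
(array([ 0.9292, -0.399 ]), array([0.1165, 0.0823]), 81.6, [[0.87999
[... 874 characters left out ...]
00354576]])
(array([0.4446, 0.2957]), array([0.0115, 0.1532]), 32.3, [[0.39899998903274536, 0.3569999933242798], [0.48100000619888306, 0.2280000001192093], [0.49000000953674316, 0.23399999737739563], [0.4090000092983246, 0.36399999260902405]])
(array([0.525 , 0.3502]), array([0.0518, 0.0917]), 11.4, [[0.4909999966621399, 0.38999998569488525], [0.5090000033378601, 0.30000001192092896], [0.5590000152587891, 0.3100000023841858], [0.5410000085830688, 0.4000000059604645]])
(array([0.1795, 0.7649]), array([0.0287, 0.1136]), 6.7, [[0.1589999943971634, 0.8199999928474426], [0.1720000058412552, 0.7070000171661377], [0.20000000298023224, 0.7099999785423279], [0.18700000643730164, 0.8230000138282776]])
```

View pics/s4.png

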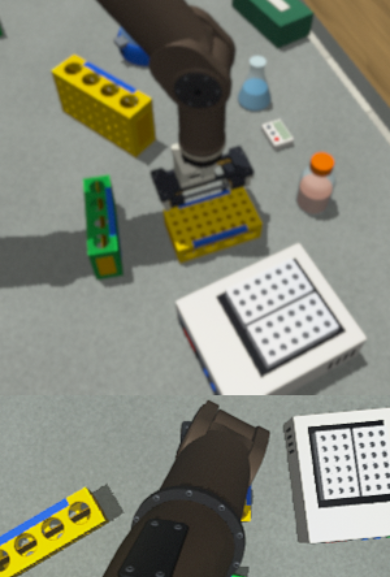

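The rack is square to the fingers, with its leading edge at y≈-0.213 and centre x≈0.536. I'll go on, turning to the heater's 6.8°.

Emit:
{"api": "jog_arm", "payload": {"moves": [{"fingers": -1, "xyz": [-0.8, 0, 0], "angular": [0, 0, -0.015]}, {"fingers": -1, "xyz": [-1.6, 0, 0], "angular": [0, 0, -0.03]}, {"fingers": -1, "xyz": [-2.4, -0.1, 0], "angular": [0, 0, -0.045]}, {"fingers": -1, "xyz": [-3.2, -0.2, 0], "angular": [0, 0, -0.06]}, {"fingers": -1, "xyz": [-4, -0.3, 0], "angular": [0, 0, -0.075]}, {"fingers": -1, "xyz": [-4.8, -0.4, 0], "angular": [0, 0, -0.09]}, {"fingers": -1, "xyz": [-5.6, -0.5, 0], "angular": [0, 0, -0.105]}, {"fingers": -1, "xyz": [-6.4, -0.6, 0], "angular": [0, 0, -0.12]}, {"fingers": -1, "xyz": [-7.2, -0.7, 0], "angular": [0, 0, -0.12]}, {"fingers": -1, "xyz": [-7.8, -0.8, 0], "angular": [0, 0, -0.12]}, {"fingers": -1, "xyz": [-7.8, -0.8, 0], "angular": [0, 0, -0.12]}]}}

```text
clock: 7.7
position: [0.5319, -0.1788, 0.0298]
ee_rot: [2.085, 2.349, -0.0]
force: [0.0, 0.3, 0.6]
width: 1.0
```

```bash
python3 -c "
from h import *
plan(.524,-.196,.029,6.8)
im=imaging.get_image('top');im2=imaging.get_image('side')
for n,i in(('top',im),('side',im2)):
  for c in blobs(i,(105,150,60),(125,255,255),20):
    r=rect(n,c,.052)
    if -.35<r[0][1]<-.1 and r[0][0]<.7: print(n,r)
cv2.imwrite('pics/s5.png',cv2.resize(np.vstack([im2[80:384,100:400],im[130:270,200:500]])[:,:,::-1],None,fx=1.3,fy=1.3))"
```

```text
t 7.7 pos [ 0.5319 -0.1788  0.0298] F [0.  0.3 0.6] tooly deg 6.8
xyz cm [-1.61 -0.99  0.08] ang [0. 0. 0.]
side (array([ 0.5415, -0.2816]), array([0.101 , 0.0057]), 7.2, [[0.4909999966621399, -0.2849999964237213], [0.492000013589859, -0.29100000858306885], [0.5920000076293945, -0.27799999713897705], [0.5910000205039978, -0.2720000147819519]])
side (array([ 0.5377, -0.1925]), array([0.0877, 0.0065]), 8.8, [[0.49399998784065247, -0.19599999487400055], [0.4950000047683716, -0.20200000703334808], [0.5820000171661377, -0.1889999955892563], [0.5809999704360962, -0.18299999833106995]])
```

View pics/s5.png

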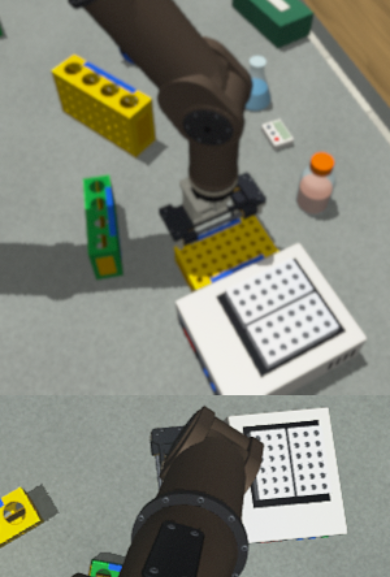

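Rack yaw ≈7° with about 1.5 cm left. I'll creep in along the wall normal.

Emit:
{"api": "jog_arm", "payload": {"moves": [{"fingers": -1, "xyz": [-0.4, 0, 0], "angular": [0, 0, 0]}, {"fingers": -1, "xyz": [-0.8, 0, 0], "angular": [0, 0, 0]}, {"fingers": -1, "xyz": [-1.1, 0, 0], "angular": [0, 0, 0]}, {"fingers": -1, "xyz": [-1.3, 0, 0], "angular": [0, 0, 0]}, {"fingers": -1, "xyz": [-1.5, 0, 0], "angular": [0, 0, 0]}, {"fingers": -1, "xyz": [-1.5, 0, 0], "angular": [0, 0, 0]}]}}

```text
clock: 8.55
position: [0.5338, -0.1933, 0.0298]
ee_rot: [2.084, 2.35, -0.0]
force: [0.0, -1.5, -0.8]
width: 1.002
```

Emit:
{"api": "jog_arm", "payload": {"moves": [{"fingers": -1, "xyz": [-0.1, 0, 0], "angular": [0, 0, 0]}, {"fingers": -1, "xyz": [-0.2, 0, 0], "angular": [0, 0, 0]}, {"fingers": -1, "xyz": [-0.2, 0, 0], "angular": [0, 0, 0]}]}}

```text
clock: 8.93
position: [0.5337, -0.1934, 0.0297]
ee_rot: [-2.082, -2.35, -0.002]
force: [-1.6, 6.0, 3.8]
width: 1.002
```

The arm has stalled at y=-0.1934 with force rising, so it's in contact. I'll press slightly more to square up.

Emit:
{"api": "jog_arm", "payload": {"moves": [{"fingers": -1, "xyz": [-0.1, 0, 0], "angular": [0, 0, 0]}, {"fingers": -1, "xyz": [-0.2, 0, 0], "angular": [0, 0, 0]}, {"fingers": -1, "xyz": [-0.2, 0, 0], "angular": [0, 0, 0]}]}}

```text
clock: 9.3
position: [0.5337, -0.1934, 0.0297]
ee_rot: [-2.079, -2.349, -0.004]
force: [-3.6, 12.8, 7.8]
width: 0.998
```

```bash
python3 -c "
from h import *
s=arm.observe();print(s['position'],s['force'],s['ft_torque'])
plan(.534,-.19,.03,6.8)"
```

```text
[ 0.53371039 -0.19336845  0.02969368] [-3.57533128 12.8199078   7.79975691] [ 2.14746882  0.90193601 -0.55357269]
t 9.3 pos [ 0.5337 -0.1934  0.0297] F [-3.6 12.8  7.8] tooly deg 7.0
xyz cm [ 0.33  0.07 -0.03] ang [-0.001 -0.005  0.003]
```

About 13 N, no further motion, and the position matches the prediction (-0.195). I'll back straight off, then lift.

Emit:
{"api": "jog_arm", "payload": {"moves": [{"fingers": -1, "xyz": [0.5, 0, 0], "angular": [0, 0, 0]}, {"fingers": -1, "xyz": [1.5, 0, 0], "angular": [0, 0, 0]}, {"fingers": -1, "xyz": [4, 0, 0], "angular": [0, 0, 0]}, {"fingers": -1, "xyz": [8, 0, 0], "angular": [0, 0, 0]}, {"fingers": -1, "xyz": [9, 0, -5], "angular": [0, 0, 0]}, {"fingers": -1, "xyz": [9, 0, -11], "angular": [0, 0, 0]}, {"fingers": -1, "xyz": [10, 0, -17], "angular": [0, 0, 0]}, {"fingers": -1, "xyz": [10, 0, -23], "angular": [0, 0, 0]}, {"fingers": -1, "xyz": [10, 0, -23], "angular": [0, 0, 0]}]}}

```text
clock: 10.42
position: [0.5247, -0.098, 0.2644]
ee_rot: [2.08, 2.345, 0.009]
force: [-0.2, -0.1, -0.1]
width: 1.001
```

Emit:
{"api": "jog_arm", "payload": {"moves": [{"fingers": -1, "xyz": [6, -2, 0], "angular": [0, 0, -0.15]}, {"fingers": -1, "xyz": [12, -4, 0], "angular": [0, 0, -0.3]}, {"fingers": -1, "xyz": [18, -6, 0], "angular": [0, 0, -0.4]}, {"fingers": -1, "xyz": [24, -8, 0], "angular": [0, 0, -0.5]}, {"fingers": -1, "xyz": [30, -10, 0], "angular": [0, 0, -0.6]}, {"fingers": -1, "xyz": [30, -10, 0], "angular": [0, 0, -0.6]}, {"fingers": -1, "xyz": [30, -10, 0], "angular": [0, 0, -0.6]}]}}

```text
clock: 11.3
position: [0.3869, 0.1879, 0.2591]
ee_rot: [-1.296, -2.861, 0.002]
force: [0.8, -0.6, 1.0]
width: 1.003
```

```bash
python3 -c "
from h import *
plan(.534,-.19,.03,6.8)
im=imaging.get_image('top');im2=imaging.get_image('side')
for n,i in(('top',im),('side',im2)):
  for c in blobs(i,(105,150,60),(125,255,255),20):
    r=rect(n,c,.052)
    if -.35<r[0][1]<-.1 and r[0][0]<.7: print(n,'blue',r)
for c in blobs(im,(20,120,60),(35,255,255)): print('yellow',rect('top',c,.052))
cv2.imwrite('pics/s6.png',cv2.resize(np.vstack([im2[110:384,130:430],im[70:270,180:480]])[:,:,::-1],None,fx=1.25,fy=1.25))"
```

```text
t 11.3 pos [0.3869 0.1879 0.2591] F [ 0.8 -0.6  1. ] tooly deg 41.3
xyz cm [-38.11 -13.84  22.93] ang [-0.001  0.001  0.601]
top blue (array([ 0.3527, -0.1174]), array([0.1116, 0.0126]), 81.2, [[0.33799999952316284, -0.1720000058412552], [0.3499999940395355, -0.17399999499320984], [0.367000013589859, -0.06300000101327896], [0.35499998927116394, -0.061000000685453415]])
top blue (array([ 0.5348, -0.2085]), array([0.1053, 0.0089]), 6.5, [[0.4819999933242798, -0.20999999344348907], [0.4830000102519989, -0.21899999678134918], [0.5879999995231628, -0.2070000022649765], [0.5870000123977661, -0.1979999989271164]])
top blue (array([ 0.5451, -0.2973]), array([0.1055, 0.0077]), 7.0, [[0.492000013589859, -0.30000001192092896], [0.49300000071525574, -0.30799999833106995], [0.5979999899864197, -0.29499998688697815], [0.597000002861023, -0.28700000047683716]])
side blue (array([ 0.5305, -0.2079]), array([0.1002, 0.0047]), 6.8, [[0.47999998927116394, -0.210999995470047], [0.48100000619888306, -0.2160000056028366], [0.5809999704360962, -0.20399999618530273], [0.5799999833106995, -0.20000000298023224]])
yellow (array([0.4393, 0.1554]), array([0.085 , 0.1516]), 32.6, [[0.3630000054836273, 0.19599999487400055], [0.4440000057220459, 0.0689999982714653], [0.515999972820282, 0.11400000005960464], [0.4339999854564667, 0.24199999868869781]])
yellow (array([ 0.5385, -0.2486]), array([0.1732, 0.1084]), 6.9, [[0.44600000977516174, -0.20499999821186066], [0.45899999141693115, -0.31299999356269836], [0.6309999823570251, -0.2919999957084656], [0.6179999709129333, -0.18400000035762787]])
```

View pics/s6.png

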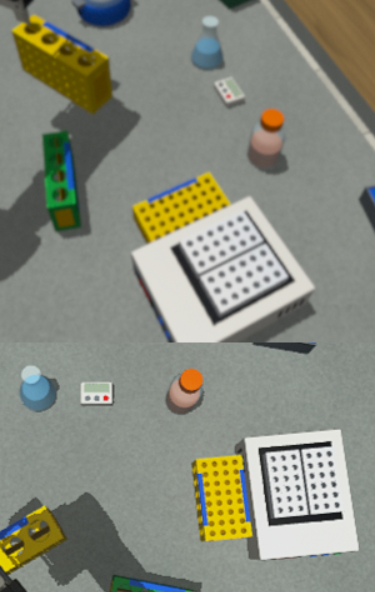

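Emit:
{"api": "jog_arm", "payload": {"moves": [{"fingers": -1, "xyz": [0, 0, 0], "angular": [0, 0, 0]}, {"fingers": -1, "xyz": [0, 0, 0], "angular": [0, 0, 0]}]}}

```text
clock: 11.65
position: [0.3875, 0.1876, 0.2597]
ee_rot: [1.299, 2.86, -0.0]
force: [0.4, 0.4, -0.2]
width: 1.005
```

```bash
python3 -c "
from cell import job
print(job.sign_off())"
```

```text
the job is handed in; nothing more can be done
None
```

The rack lies flat with its microtube side up, a long side flush against the heater's left wall. I tipped it over with the open fingertips, slid it across while turning it to the heater's angle, and pressed it lightly to the wall. The job was handed in at about 11.7 s.

Last checks:
- **Orientation:** both blue strips show from above, so the microtube side is up.
- **Flush fit:** the rack is turned 6.5–7.0° and the heater 6.8°. When pressed with about 13 N the rack did not move any further. Contact came within about 1.5 mm of where I predicted the wall.
- **Position along the heater:** the rack spans x 0.45–0.63, and the wall runs from about 0.415 to 0.66, so its whole length is beside the heater.
- **Bystanders:** the bottle, flask and timer look unmoved in the pictures; I did not measure them again.
- **Hand:** it is clear, about 0.26 m up with the force reading near zero.

Two small things differed from plan. One row of the slide carried a stray 0.03 rad turn that the next row undid, with no visible effect. In the final top view the rack measured about 108 mm across instead of 97. I put this down to its visible side wall being counted in, but I did not check that.

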